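# Shuttle the specimen carriers into the blind bays

## Robot

A 6-joint arm with a two-finger parallel gripper is mounted at the origin on the work surface. World frame = base frame: x ahead of the robot, y to its left, z up, the work surface at z = 0. Lengths are in m, angles in rad, forces in N, time in s.
With the tool pointing down it reaches from about 0.25 to 0.775 m from the base axis. Payload 4 kg.
Tool frame: the origin (TCP) lies between the finger pads; the fingertips stand 14 mm ahead of it and the grasp point (between the pads) lies 5 mm behind it; z points along the fingers, y is the direction in which the jaws open and shut (so a half turn about z gives the same grasp; the last joint's range is limited). The gripper opens to 94 mm and grips with 3 to 60 N. Pads are 16 mm wide; open, the fingers measure 119 mm over their backs; the gripper's body (75 mm by 177 mm) begins 78 mm behind the grasp point.
Start: joints at [1.118, 0.087, 1.371, -0, 1.684, -0.103], TCP at [0.189, 0.517, 0.22] pointing down, gripper open.
Joint ranges: [-3.1, 3.1], [-0.76, 2.03], [0.27, 2.55], [-1.08, 4.22], [0.17, 2.65], [-2.57, 2.57]. Speed limits (rad/s): [2.79, 2.79, 3.14, 3.14, 3.14, 3.14].

## Interface

Orientations are given as [roll, pitch, yaw] about the fixed x, y, z axes, in that order (R = Rz(yaw) Ry(pitch) Rx(roll)).
In Python, from bench import robot, cams, spotter gives the robot as it stands.
- The arm moves only by the shell command python3 -m inch 'ROWS'. ROWS is JSON, a list of rows, each an object of numbers: "grip": the opening, from 0 (shut) to 1 (fully open); "dx", "dy", "dz": the shift along the tool's x, y, z in units of 25 mm (1.0 is 25 mm); "rx", "ry", "rz": the turn, a rotation vector about the tool's x, y, z in units of 5 degrees (1.0 is 5 degrees). A call has 1 to 12 rows; each row shifts and turns the pose as measured when the row begins, along the tool's axes as they then stand; what a row does not reach is not made up. A row lasts 1/8 s, in which the tool goes at most 62.5 mm and 10.7 degrees, less where a joint would pass 70% of its speed; a pose out of reach is approached as far as the arm can. A call is refused whole if a number of a shift passes 1 or a number of a turn 1, either way. A call with a gripper value outside its range is refused whole. The fingers move at their own pace and stop on an object; the grip force is fixed at half the most. Time passes only in rows, so rows that do not move let the fingers close. It gives the time, the measured TCP pose, the force and the opening at its end, in the units of the state.
- robot.get_obs(): the state, without advancing time (a new reading comes with each control period).
- cams.snapshot(name): name is "scene" or "top"; returns a dict with "frame" (384x512x3 uint8, red, green, blue), "intrinsics" (3x3 intrinsics, pixels), "eye" and "orientation" of the camera in the world. Camera axes: x right, y up, looking along -z (the intrinsics and any distortion apply to the point x, -y, -z); pixel columns grow to the right and rows downward; lengths in m; the calibration is good to about 2 mm. A picture is of the moment at which its call begins. There is no depth.
- robot.close_job(): hands the job in, once; it reports no verdict.
Trained networks look in a picture, given as the dict that the camera call returned (one of the last four; its "shot" number tells which), for a name from the list of things; names that differ only in an ending like _2 or _b are one class to them, and where a whole thing is asked for, a point or a joint stands for the part that bears it (a point fixed in the world has none). Each returns a list of dicts, best first, with "score" (0 to 1); they miss things now and then, are a little off and sometimes report something else, mostly with a low value. They report only what shows in the picture. A call takes as long as a camera call. They do not tell look-alikes from the thing itself.
- spotter.regions_of(picture, query): "pixels" (384x512 bool, what is visible of it) and "extent" ([left, top, right, bottom] in pixels, round what is visible of it).
- spotter.place_of(picture, query): "pixel" ([column, row] in pixels: a listed point, or the origin of a listed thing).
The state is a dict: "time": time; "joint_positions": joint angles; "qvel": joint speeds; "joint_torque": joint torques, N m; "tool_pos": TCP position; "ee_rot": TCP orientation; "wrist_force": force on the tool from outside, world axes, zero at the start; "wrist_torque": the same for the moment, N m; "width": finger opening in m.
Only numpy, scipy, OpenCV 4.12 (cv2) and the standard library are available. Lean on these libraries where they do the work, as an engineer would, in place of code of your own. Each camera call takes 0.05 s, during which the arm holds its last target.

## Task

Three carriers sit single file in the green shuttle tray: the white blank on the inspection spot and the red and green samples queued behind it. One of the two covered bays, left or right, is full depth and the other is made short by a spacer you cannot see: feel which is which by sliding the blank against the stops, and leave it resting against the stop of the short bay; then slide the front sample fully home in the full-depth bay, and after that slide the remaining sample onto the inspection spot. Keep the carriers flat in the tray, slide them at an unhurried pace, and leave the jar, dish and steel probe where they are.

Things in the scene. Friction and masses are not known exactly. Their poses are not given: they have to be found in the camera images.
- spot (a point): The inspection spot (white disc, 52 mm) where the T of the tray crosses: the point 48 mm above the table over the disc, where the middle carrier's grip point belongs. Axes are the tray's: +x away from the queue stem, y along the lane. The lane runs 117 mm to a rigid end wall on either side (+y and -y); the stem runs towards -x to an end wall at x = -185 mm.
- bay_left (a point): Mouth of the +y bay, 38 mm from the spot, at the hood's top (23.5 mm above the table). Flat aluminium hood, 3 mm thick, from y = 38 to 125 mm, with a 28 mm wide slot along its middle, open to y = 95.5 mm, for the handle; fingers must stay above it. A carrier home here is 85 mm from the spot (centres) if this is the full-depth bay, 69 mm if the spacer is here (not measured, differs).
- bay_right (a point): Mouth of the -y bay, the mirror image of the +y bay: same hood, slot and depths. Exactly one of the two bays has the hidden spacer, a rigid piece 16 mm thick against its end wall, under the hood. A carrier sliding freely drags with under 2 N; at a stop the force rises at once.
- blank_grip (a point): The blank carrier, white: a square plate 64 x 64 x 14 mm with rounded corners and a square black upright handle, 16 x 16 mm and 48 mm tall, in its middle; 0.12 kg or so. This point is on the handle's axis, 44 mm above the plate's underside (48 mm above the table), 18 mm below the handle's top: the place to grip. x and y are parallel to the tray's. It starts on the inspection spot.
- red_grip (a point): Sample carrier, red: a square plate 64 x 64 x 14 mm with rounded corners and a square black upright handle, 16 x 16 mm and 48 mm tall, in its middle; 0.12 kg or so. This point is on the handle's axis, 44 mm above the plate's underside (48 mm above the table), 18 mm below the handle's top: the place to grip. x and y are parallel to the tray's. It starts in the queue stem, in front of or behind the green one.
- green_grip (a point): Sample carrier, green: a square plate 64 x 64 x 14 mm with rounded corners and a square black upright handle, 16 x 16 mm and 48 mm tall, in its middle; 0.12 kg or so. This point is on the handle's axis, 44 mm above the plate's underside (48 mm above the table), 18 mm below the handle's top: the place to grip. x and y are parallel to the tray's. It starts in the queue stem, in front of or behind the red one.
- blank: The same white carrier; origin at the centre of its underside.
- red: The same red carrier; origin at the centre of its underside.
- green: The same green carrier; origin at the centre of its underside.
- tray: The shuttle tray, fixed to the table: a T-shaped channel 70 mm wide with 8 mm green walls 20.5 mm high and a grey floor 4 mm above the table; origin on the table straight below the inspection spot, same axes.
- jar: Bystander: amber jar with white cap, 44 mm across, 70 mm high, standing beside the queue stem; origin under its base.
- dish: Bystander: small steel bowl, 64 mm across, 30 mm high, standing beside the queue stem; origin under its base.
- probe: Bystander: flat steel probe 130 mm long, 11 mm wide, 5 mm thick, lying beyond the lane; origin under its middle, y along it.
Not all that is in view belongs to the job. There is more than one size of the green; the job needs the larger.

How it is judged:
On the way, in this order (a step that is already met when the one before it is completed fails the run):
1. the blank has been slid off the inspection spot into a bay (66 mm or more) (horizontal distance between blank_grip and spot above 0.066 m and x of blank_grip in the frame of spot above -0.008 m), for 0.1 s.
2. the blank rests at the short depth (66 to 72.5 mm) and a sample is fully home in the other, full-depth bay (82 mm or more from the spot) (all of step 1 and horizontal distance between blank_grip and spot below 0.0725 m and x of blank_grip in the frame of spot below 0.008 m and ((horizontal distance between red_grip and spot between 0.082 and 0.09 m and x of red_grip in the frame of spot between -0.008 and 0.008 m) or (horizontal distance between green_grip and spot between 0.082 and 0.09 m and x of green_grip in the frame of spot between -0.008 and 0.008 m))), for 0.2 s.
At the end, for the whole second after the job is handed in: The blank's centre is 66 to 72.5 mm from the inspection spot in the short bay (against its stop), the front sample's 82 to 90 mm from it in the full-depth bay (fully home), the other sample's within 8 mm of the spot; all lie flat (within 0.08 rad), released and at rest (all of step 1 and horizontal distance between blank_grip and spot below 0.0725 m and x of blank_grip in the frame of spot below 0.008 m and (((horizontal distance between red_grip and spot between 0.082 and 0.09 m and x of red_grip in the frame of spot between -0.008 and 0.008 m) and horizontal distance between green_grip and spot below 0.008 m) or ((horizontal distance between green_grip and spot between 0.082 and 0.09 m and x of green_grip in the frame of spot between -0.008 and 0.008 m) and horizontal distance between red_grip and spot below 0.008 m)) and angle between each of blank_grip, red_grip, green_grip's own z axis and vertical below 0.08 rad and linear speed of each of blank, red, green below 0.01 m/s); the robot touches nothing.
It fails at once if a carrier is lifted out of the tray (more than 15 mm) (height (world z) of any of blank_grip, red_grip, green_grip above 0.063 m).
It fails at once if a carrier is shoved or flung faster than 0.4 m/s (linear speed of any of blank, red, green above 0.4 m/s).
It fails at once if the jar, dish or probe is moved more than 15 mm (distance of any of jar, dish, probe from where it was at the start of the episode above 0.015 m).
It also fails if it takes over 58 s, if anything falls off the work surface, if the arm or the gripper's body presses on something with over 40 N, if the wrist force passes 120 N, or if a joint passes its speed limit or range.

## Working session

There is one attempt and no reset: what is moved stays moved. The work goes in short steps, Python scripts to look and compute and a shell command to move; the robot and the scene stay as the last step left them, time stands still between calls to the robot, and variables do not carry over. Pictures are saved under pics/ and viewed, and the job is handed in when it is done.

```bash
ls; mkdir -p pics
cat > h.py <<'E'
import numpy as np, cv2
from bench import robot, cams, spotter
def ray(p,px):
    K=np.array(p["intrinsics"]);R=np.array(p["orientation"])
    if R.shape!=(3,3):
        from scipy.spatial.transform import Rotation as Ro
        R=Ro.from_euler('xyz',R).as_matrix() if R.size==3 else None
    d=np.linalg.inv(K)@np.array([px[0],px[1],1.0]); d=np.array([d[0],-d[1],-d[2]])
    return np.array(p["eye"]),R@d
def at(p,px,z):
    e,d=ray(p,px); return e+d*(z-e[2])/d[2]
def proj(p,X):
    K=np.array(p["intrinsics"]);R=np.array(p["orientation"])
    c=R.T@(np.array(X)-np.array(p["eye"])); c=np.array([c[0],-c[1],-c[2]]); q=K@c; return q[:2]/q[2]
def save(p,n): cv2.imwrite("pics/"+n,cv2.cvtColor(p["frame"],cv2.COLOR_RGB2BGR))
E
python3 - <<'E'
from h import *
for n in ["top","scene"]:
    p=cams.snapshot(n); save(p,n+"0.png"); print(n,p.keys(),p["orientation"],p["eye"],p["intrinsics"])
    for q in ["spot","bay_left","bay_right","blank_grip","red_grip","green_grip"]:
        for r in spotter.place_of(p,q)[:3]: print(q,r["score"],r["pixel"], at(p,r["pixel"],{"s":.048,"b":.048,"r":.048,"g":.048}[q[0]] if "bay" not in q else .0235).round(4))
print(robot.get_obs())
E
```

```text
pics
top dict_keys(['frame', 'intrinsics', 'eye', 'orientation', 'shot']) [ 0.24584675  0.00386815 -1.61095859] [0.37958108 0.0085723  0.6845539 ] [[366.70354603   0.         258.74933516]
 [  0.         366.70354603 195.17145891]
 [  0.           0.           1.        ]]
spot 0.76 [311.5, 152.5] [ 0.6163 -0.0957  0.048 ]
spot 0.26 [229.0, 213.1] [0.5088 0.0585 0.048 ]
bay_left 0.73 [288.6, 150.1] [ 0.6321 -0.0563  0.0235]
bay_left 0.49 [228.5, 212.5] [0.5149 0.0613 0.0235]
bay_right 0.93 [329.9, 157.9] [ 0.613  -0.134   0.0235]
blank_grip 0.71 [296.2, 233.2] [ 0.4683 -0.0579  0.048 ]
blank_grip 0.49 [287.2, 152.4] [ 0.6183 -0.051   0.048 ]
red_grip 0.82 [307.6, 188.0] [ 0.5489 -0.0837  0.048 ]
green_grip 0.89 [300.4, 225.6] [ 0.4813 -0.0661  0.048 ]
green_grip 0.8 [318.3, 308.2] [ 0.3419 -0.0864  0.048 ]
scene dict_keys(['frame', 'intrinsics', 'eye', 'orientation', 'shot']) [ 0.58903383 -0.0021053   1.01035858] [ 0.89289644 -0.22743262  0.71876644] [[487.4686702    0.         251.08219237]
 [  0.         487.4686702  187.24047592]
 [  0.           0.           1.        ]]
bay_left
[... 316 characters left out ...]
93  0.048 ]
{'time': 0.7, 'joint_positions': array([ 1.11787997e+00,  8.71343744e-02,  1.37065398e+00,  1.01871591e-05,
        1.68360666e+00, -1.03098553e-01]), 'qvel': array([-7.05573781e-05, -6.07170991e-04, -3.17316103e-04, -3.10440288e-04,
        5.55715392e-04,  1.46371785e-03]), 'joint_torque': array([-3.71981359e-04, -3.39905012e+01, -3.02523243e+01,  7.16718519e-02,
        2.37061630e-02,  9.46248605e-06]), 'tool_pos': array([0.18851249, 0.51671482, 0.21956516]), 'ee_rot': array([3.14139502e+00, 1.02716887e-05, 2.79177600e+00]), 'wrist_force': array([-0.0570439 , -0.42363496, -0.21569237]), 'wrist_torque': array([0.00066662, 0.00621697, 0.00286872]), 'width': 0.09403640173912493}
```

View pics/top0.png

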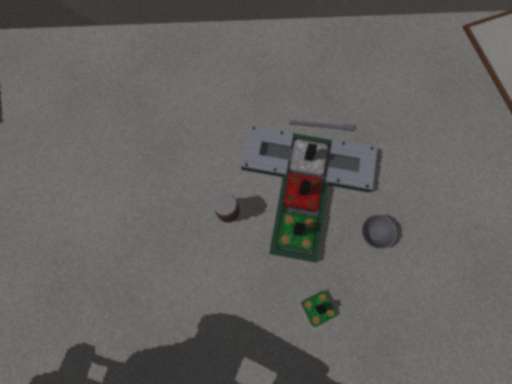

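View pics/scene0.png

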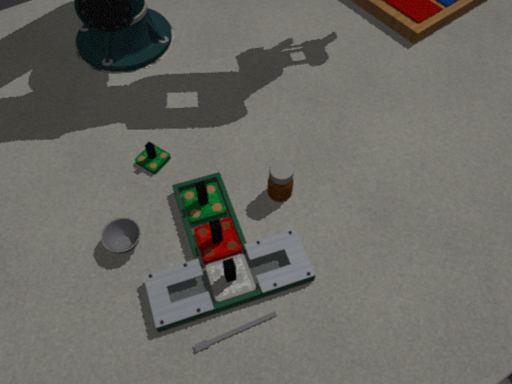

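Red is the front sample: in top0 the blank is at (310,153), red at (304,188) and green at (299,229). The small green carrier at (320,308) is a decoy outside the tray. Next I'll fit the tray pose precisely.

```bash
cat > fit.py <<'E'
from h import *
def corners():
    L={}
    for s in (1,-1):
        for x in (-43,43): 
            L[f"h{s}{x}e"]=(x,s*125,23.5)
    L["st1"]=(-193,43,20.5);L["st2"]=(-193,-43,20.5)
    return L
def world(t,P):
    c,s=np.cos(t[2]),np.sin(t[2]); return np.array([t[0]+c*P[0]*1e-3-s*P[1]*1e-3,t[1]+s*P[0]*1e-3+c*P[1]*1e-3,P[2]*1e-3])
def lines(p,t,img,k,off):
    def seg(pts,col):
        q=[(proj(p,world(t,P))+0.5)*k-np.array(off)*k for P in pts]
        cv2.polylines(img,[np.array(q,dtype=np.int32)],True,col,1)
    for s in (1,-1):
        seg([(-43,s*38,23.5),(43,s*38,23.5),(43,s*125,23.5),(-43,s*125,23.5)],(0,255,255))
        seg([(-14,s*38,23.5),(14,s*38,23.5),(14,s*95.5,23.5),(-14,s*95.5,23.5)],(255,0,255))
    seg([(-43,43,20.5),(-193,43,20.5),(-193,-43,20.5),(-43,-43,20.5)],(255,255,0))
    for x in (0,-68,-136): seg([(x-8,-8,66),(x+8,-8,66),(x+8,8,66),(x-8,8,66)],(0,0,255))
E
python3 - <<'E'
from fit import *
t=(0.6188,-0.0955,-0.27)
for n,(a,b,c,d) in {"top":(230,110,390,270),"scene":(130,160,330,335)}.items():
    p=cams.snapshot(n); k=3.7
    im=cv2.cvtColor(p["frame"],cv2.COLOR_RGB2BGR)[b:d,a:c]; im=cv2.resize(im,None,fx=k,fy=k,interpolation=cv2.INTER_CUBIC); im=cv2.convertScaleAbs(im,alpha=1.6)
    cv2.imwrite(f"pics/{n}_raw.png",im[:600,:800])
    lines(p,t,im,k,(a,b)); cv2.imwrite(f"pics/{n}_ov.png",im[:600,:800])
    np.savez(n+".npz",**{q:p[q] for q in("frame","intrinsics","eye","orientation")})
E
```

```text
Traceback (most recent call last):
  File "fit.py", line 16, in lines
    seg([(-43,s*38,23.5),(43,s*38,23.5),(43,s*125,23.5),(-43,s*125,23.5)],(0,255,255))
    ~~~^^^^^^^^^^^^^^^^^^^^^^^^^^^^^^^^^^^^^^^^^^^^^^^^^^^^^^^^^^^^^^^^^^^^^^^^^^^^^^^
  File "fit.py", line 13, in seg
    q=[(proj(p,world(t,P))+0.5)*k-np.array(off)*k for P in pts]
        ~~~~^^^^^^^^^^^^^^
  File "h.py", line 14, in proj
    c=R.T@(np.array(X)-np.array(p["eye"])); c=np.array([c[0],-c[1],-c[2]]); q=K@c; return q[:2]/q[2]
                                                        ~^^^
IndexError: invalid index to scalar variable.
```

```bash
python3 - <<'E'
s=open('h.py').read()
s=s.replace('''R=np.array(p["orientation"])
    c=R.T''','''R=Ro.from_euler('xyz',np.array(p["orientation"])).as_matrix()
    c=R.T''').replace("import numpy","from scipy.spatial.transform import Rotation as Ro\nimport numpy",1)
open('h.py','w').write(s)
E
python3 - <<'E'
from fit import *
t=(0.6188,-0.0955,-0.27)
for n,(a,b,c,d) in {"top":(230,110,390,270),"scene":(130,160,330,335)}.items():
    p=cams.snapshot(n); k=3.4
    im=cv2.cvtColor(p["frame"],cv2.COLOR_RGB2BGR)[b:d,a:c]; im=cv2.resize(im,None,fx=k,fy=k,interpolation=cv2.INTER_CUBIC); im=cv2.convertScaleAbs(im,alpha=1.6)
    lines(p,t,im,k,(a,b)); cv2.imwrite(f"pics/{n}_ov.png",im[:600,:800])
    np.savez(n+".npz",**{q:p[q] for q in("frame","intrinsics","eye","orientation")})
E
```

```text
(no output)
```

View pics/top_ov.png

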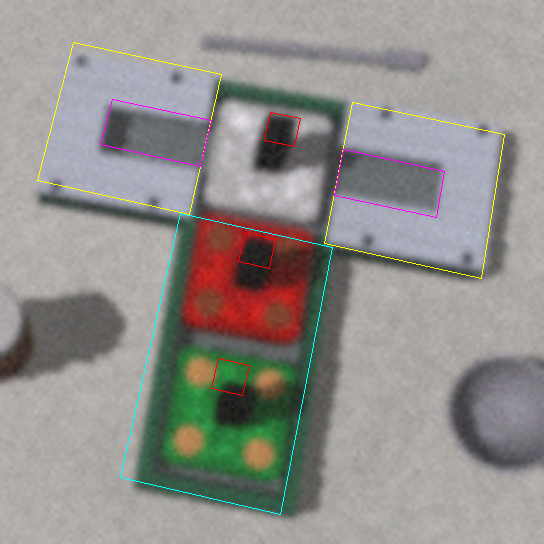

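View pics/scene_ov.png

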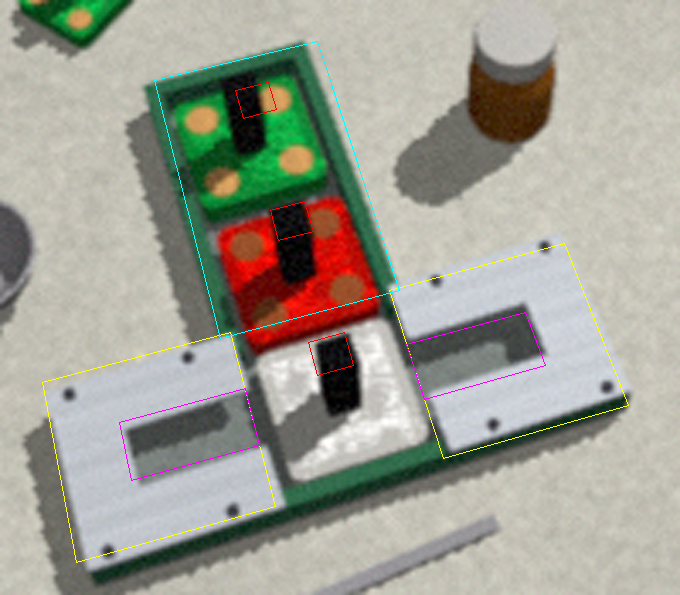

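```bash
cat > fit2.py <<'E'
from fit import *
from scipy.optimize import minimize
def hoodpoly(p,t,k=4):
    img=np.zeros((384*k,512*k),np.uint8)
    def f(pts,v): 
        q=np.array([(proj(p,world(t,P))+0.5)*k for P in pts]); cv2.fillPoly(img,[(q*16).astype(np.int32)],v,shift=4)
    for s in (1,-1):
        f([(-43,s*38,23.5),(43,s*38,23.5),(43,s*125,23.5),(-43,s*125,23.5)],255)
        f([(-14,s*38,23.5),(14,s*38,23.5),(14,s*95.5,23.5),(-14,s*95.5,23.5)],0)
    return cv2.resize(img,(512,384),interpolation=cv2.INTER_AREA)/255.
E
python3 - <<'E'
from fit2 import *
P={n:dict(np.load(n+".npz")) for n in("top","scene")}
for n,p in P.items():
    f=p["frame"].astype(float)
    hs=hoodpoly(p,(0.6188,-0.0955,-0.27))
    m=hs>.99; col=np.median(f[m],0); bg=np.median(f.reshape(-1,3),0); print(n,col,bg)
    r=f[...,2]-f[...,0]; ch=np.median(r[m]); cb=np.median(r); print(ch,cb)
    mask=np.clip((r-cb)/(ch-cb),0,1)*(f.sum(2)>0.75*col.sum())
    near=cv2.dilate((hs>0).astype(np.uint8),np.ones((17,17)))
    mask=mask*near
    cv2.imwrite(f"pics/mask_{n}.png",cv2.resize((mask*255).astype(np.uint8)[110:340,130:400],None,fx=2.5,fy=2.5))
    P[n]["mask"]=mask
def cost(v,p): return np.sum((hoodpoly(p,(v[0]*1e-2,v[1]*1e-2,v[2]/10))-p["mask"])**2)
v0=[61.88,-9.55,-2.5]
for n,p in P.items():
    best=min((minimize(cost,np.array(v0)+np.array(d),args=(p,),method="Nelder-Mead",options=dict(initial_simplex=np.array(v0)+np.array(d)+np.array([[0,0,0],[.5,0,0],[0,.5,0],[0,0,.4]]))) for d in ([0,0,0],[-.3,.2,.3],[.3,-.2,0])),key=lambda r:r.fun)
    print(n,best.x,best.fun)
b=minimize(lambda v:sum(cost(v,p) for p in P.values()),v0,method="Nelder-Mead",options=dict(initial_simplex=np.array(v0)+np.array([[0,0,0],[.5,0,0],[0,.5,0],[0,0,.4]])))
print(b.x,b.fun); t=(b.x[0]*1e-2,b.x[1]*1e-2,b.x[2]/10)
for n,(a,b,c,d) in {"top":(230,110,390,270),"scene":(130,160,330,335)}.items():
    p=P[n]; k=3.4
    im=cv2.cvtColor(p["frame"],cv2.COLOR_RGB2BGR)[b:d,a:c]; im=cv2.resize(im,None,fx=k,fy=k,interpolation=cv2.INTER_CUBIC); im=cv2.convertScaleAbs(im,alpha=1.6)
    lines(p,t,im,k,(a,b)); cv2.imwrite(f"pics/{n}_ov2.png",im[:600,:800])
E
```

```text
top [106. 107. 116.] [109. 106. 104.]
10.0 -4.0
scene [122. 125. 128.] [120. 119. 112.]
7.0 -8.0
top [61.90657663 -9.41997174 -2.26166548] 175.93459211135433
scene [61.83062091 -9.32740823 -2.2534748 ] 192.47423298731258
[61.85202286 -9.36704711 -2.26212153] 419.5428922157098
```

View pics/top_ov2.png

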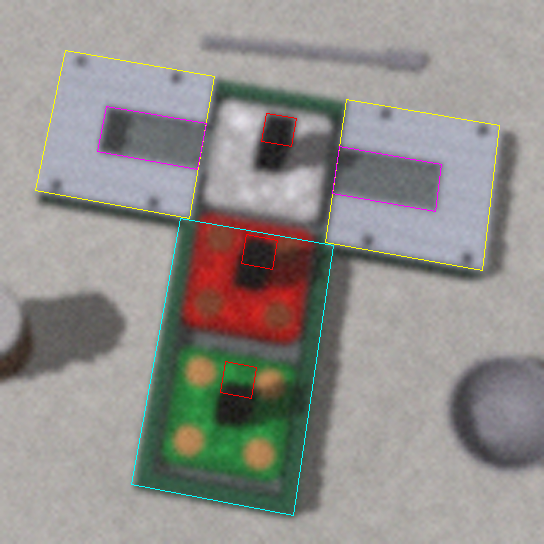

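View pics/scene_ov2.png

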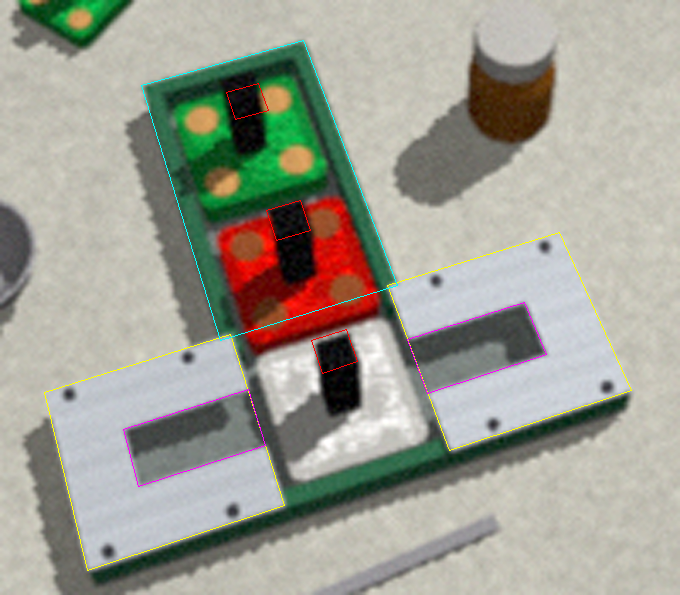

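```bash
python3 -m inch '[{"grip":0.45,"rz":-0.71,"dy":-0.5},{"grip":0.45,"rz":-0.71,"dy":-0.5},{"dx":-0.95,"dy":-0.85,"grip":0.45},{"dx":-0.95,"dy":-0.85,"grip":0.45},{"dx":-0.95,"dy":-0.85,"grip":0.45},{"dx":-0.95,"dy":-0.85,"grip":0.45},{"dx":-0.95,"dy":-0.85,"grip":0.45},{"dx":-0.95,"dy":-0.85,"grip":0.45},{"dx":-0.95,"dy":-0.85,"grip":0.45},{"dx":-0.95,"dy":-0.85,"grip":0.45},{"dx":-0.95,"dy":-0.85,"grip":0.45},{"dx":-0.95,"dy":-0.85,"grip":0.45}]'
cat > st.py <<'E'
from h import *
from scipy.spatial.transform import Rotation as Ro
T=(0.6185,-0.0937,-0.226)
o=robot.get_obs(); c,s=np.cos(T[2]),np.sin(T[2])
d=o["tool_pos"]-np.array([T[0],T[1],0]); w=o["wrist_force"]
R=Ro.from_euler('xyz',o["ee_rot"]).as_matrix()
Rd=Ro.from_euler('xyz',[np.pi,0,np.pi+T[2]]).as_matrix()
print("t %.2f tray x %.1f y %.1f z %.1f mm"%(o["time"],1e3*(c*d[0]+s*d[1]),1e3*(-s*d[0]+c*d[1]),1e3*d[2]),"F tray x %.1f y %.1f z %.1f"%(c*w[0]+s*w[1],-s*w[0]+c*w[1],w[2]),"width %.1f"%(1e3*o["width"]),"rot needed (units)",(np.degrees(Ro.from_matrix(R.T@Rd).as_rotvec())/5).round(2), "yaw",o["ee_rot"][2].round(3))
E
python3 st.py
```

```text
t 0.85 tray x -555.8 y 498.5 z 219.5 mm F tray x -0.8 y -0.5 z -1.4 width 93.7 rot needed (units) [ 0.    0.   -1.42] yaw 2.792invalid input at $[0]: expected keys grip, dx, dy, dz, rx, ry, rz
```

```bash
python3 -m inch '[{"grip":0.45,"dx":-0.4,"dy":-0.5,"dz":0,"rx":0,"ry":0,"rz":-0.71},{"grip":0.45,"dx":-0.5,"dy":-0.5,"dz":0,"rx":0,"ry":0,"rz":-0.71},{"grip":0.45,"dx":-0.95,"dy":-0.85,"dz":0,"rx":0,"ry":0,"rz":0},{"grip":0.45,"dx":-0.95,"dy":-0.85,"dz":0,"rx":0,"ry":0,"rz":0},{"grip":0.45,"dx":-0.95,"dy":-0.85,"dz":0,"rx":0,"ry":0,"rz":0},{"grip":0.45,"dx":-0.95,"dy":-0.85,"dz":0,"rx":0,"ry":0,"rz":0},{"grip":0.45,"dx":-0.95,"dy":-0.85,"dz":0,"rx":0,"ry":0,"rz":0},{"grip":0.45,"dx":-0.95,"dy":-0.85,"dz":0,"rx":0,"ry":0,"rz":0},{"grip":0.45,"dx":-0.95,"dy":-0.85,"dz":0,"rx":0,"ry":0,"rz":0},{"grip":0.45,"dx":-0.95,"dy":-0.85,"dz":0,"rx":0,"ry":0,"rz":0}]'; python3 st.py
```

```text
time: 2.1
tool_pos: [0.3539, 0.273, 0.22]
ee_rot: [3.139, 0.002, 2.925]
wrist_force: [-0.3, 0.9, -0.7]
width: 0.0421
t 2.10 tray x -340.0 y 298.1 z 220.0 mm F tray x -0.5 y 0.8 z -0.7 width 42.1 rot needed (units) [0.03 0.02 0.11] yaw 2.925
```

```bash
python3 -m inch '[{"grip":0.45,"dx":-1,"dy":-0.9,"dz":0,"rx":0,"ry":0,"rz":0.1},{"grip":0.45,"dx":-1,"dy":-0.9,"dz":0,"rx":0,"ry":0,"rz":0},{"grip":0.45,"dx":-1,"dy":-0.9,"dz":0,"rx":0,"ry":0,"rz":0},{"grip":0.45,"dx":-1,"dy":-0.9,"dz":0,"rx":0,"ry":0,"rz":0},{"grip":0.45,"dx":-1,"dy":-0.9,"dz":0,"rx":0,"ry":0,"rz":0},{"grip":0.45,"dx":-1,"dy":-0.9,"dz":0,"rx":0,"ry":0,"rz":0},{"grip":0.45,"dx":-1,"dy":-0.9,"dz":0.4,"rx":0,"ry":0,"rz":0},{"grip":0.45,"dx":-1,"dy":-0.9,"dz":0.5,"rx":0,"ry":0,"rz":0},{"grip":0.45,"dx":-1,"dy":-0.9,"dz":0.5,"rx":0,"ry":0,"rz":0},{"grip":0.45,"dx":-1,"dy":-0.9,"dz":0.5,"rx":0,"ry":0,"rz":0},{"grip":0.45,"dx":-1,"dy":-0.9,"dz":0.5,"rx":0,"ry":0,"rz":0},{"grip":0.45,"dx":-1,"dy":-0.9,"dz":0.5,"rx":0,"ry":0,"rz":0}]'; python3 st.py
```

```text
time: 3.6
tool_pos: [0.595, -0.0685, 0.1491]
ee_rot: [3.135, 0.01, 2.916]
wrist_force: [0.3, 0.0, 0.9]
width: 0.0423
t 3.60 tray x -28.6 y 19.3 z 149.1 mm F tray x 0.3 y 0.1 z 0.9 width 42.3 rot needed (units) [0.07 0.11 0.  ] yaw 2.916
```

```bash
python3 -m inch '[{"grip":0.45,"dx":-0.55,"dy":-0.4,"dz":0.8,"rx":0.07,"ry":0.1,"rz":0},{"grip":0.45,"dx":-0.5,"dy":-0.37,"dz":0.8,"rx":0,"ry":0,"rz":0},{"grip":0.45,"dx":0,"dy":0,"dz":0.2,"rx":0,"ry":0,"rz":0}]'; python3 st.py
python3 - <<'E'
from h import *
for n,(a,b,c,d) in {"top":(230,110,390,270),"scene":(130,130,330,305)}.items():
    p=cams.snapshot(n); k=3.4; im=cv2.cvtColor(p["frame"],cv2.COLOR_RGB2BGR)[b:d,a:c]; im=cv2.convertScaleAbs(cv2.resize(im,None,fx=k,fy=k,interpolation=cv2.INTER_CUBIC),alpha=1.6)
    cv2.imwrite(f"pics/{n}_1.png",im)
E
```

```text
time: 3.98
tool_pos: [0.6176, -0.0963, 0.1015]
ee_rot: [-3.141, -0.001, 2.912]
wrist_force: [0.0, -0.1, 0.6]
width: 0.0423
t 3.98 tray x -0.3 y -2.8 z 101.5 mm F tray x 0.0 y -0.1 z 0.6 width 42.3 rot needed (units) [-0.   -0.01 -0.04] yaw 2.912
```

View pics/scene_1.png

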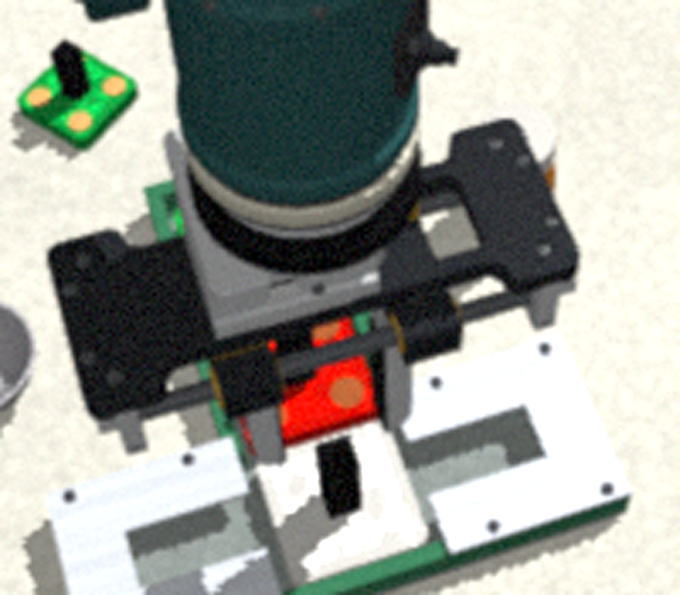

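View pics/top_1.png

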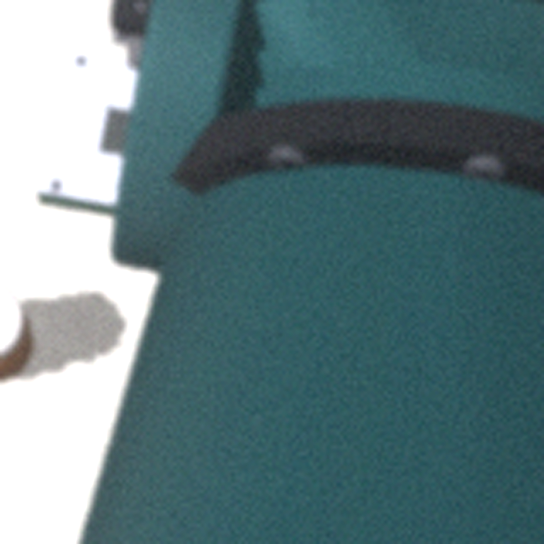

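The fingers straddle the blank's handle: in scene_1 they are at (265,435) and (397,405), with the handle at (338,475). Next I descend and grip.

```bash
python3 -m inch '[{"grip":0.45,"dx":0.06,"dy":0.1,"dz":0.8,"rx":0,"ry":0,"rz":0},{"grip":0.45,"dx":0,"dy":0,"dz":0.8,"rx":0,"ry":0,"rz":0},{"grip":0.45,"dx":0,"dy":0,"dz":0.6,"rx":0,"ry":0,"rz":0},{"grip":0.45,"dx":0,"dy":0,"dz":0.1,"rx":0,"ry":0,"rz":0}]'; python3 st.py
```

```text
time: 4.58
tool_pos: [0.6189, -0.0905, 0.0502]
ee_rot: [3.141, 0.01, 2.916]
wrist_force: [0.2, 0.7, 0.2]
width: 0.0422
t 4.58 tray x -0.4 y 3.2 z 50.2 mm F tray x 0.1 y 0.7 z 0.2 width 42.2 rot needed (units) [0.01 0.11 0.01] yaw 2.916
```

```bash
python3 -m inch '[{"grip":0.45,"dx":0,"dy":-0.05,"dz":0.3,"rx":0,"ry":0.1,"rz":0},{"grip":0.3,"dx":0,"dy":0,"dz":0,"rx":0,"ry":0,"rz":0},{"grip":0.1,"dx":0,"dy":0,"dz":0,"rx":0,"ry":0,"rz":0},{"grip":0.1,"dx":0,"dy":0,"dz":0,"rx":0,"ry":0,"rz":0},{"grip":0.1,"dx":0,"dy":0,"dz":0,"rx":0,"ry":0,"rz":0}]'; python3 st.py
```

```text
time: 5.2
tool_pos: [0.62, -0.0921, 0.0448]
ee_rot: [3.141, 0.005, 2.916]
wrist_force: [0.5, -0.5, -1.1]
width: 0.0157
t 5.20 tray x 1.1 y 1.9 z 44.8 mm F tray x 0.6 y -0.4 z -1.1 width 15.7 rot needed (units) [0.01 0.05 0.01] yaw 2.916
```

Gripped at 15.7 mm. Next I slide the blank toward +y.

```bash
python3 -m inch '[{"grip":0.1,"dx":0,"dy":0.3,"dz":0,"rx":0,"ry":0.05,"rz":0},{"grip":0.1,"dx":0,"dy":0.4,"dz":0,"rx":0,"ry":0,"rz":0},{"grip":0.1,"dx":0,"dy":0.4,"dz":0,"rx":0,"ry":0,"rz":0},{"grip":0.1,"dx":0,"dy":0.4,"dz":0,"rx":0,"ry":0,"rz":0}]'; python3 st.py
```

```text
time: 5.7
tool_pos: [0.6289, -0.0537, 0.0449]
ee_rot: [3.141, 0.0, 2.915]
wrist_force: [-0.1, -0.1, -0.8]
width: 0.0156
t 5.70 tray x 1.2 y 41.4 z 44.9 mm F tray x -0.1 y -0.1 z -0.8 width 15.6 rot needed (units) [ 0.  0. -0.] yaw 2.915
```

```bash
python3 -m inch '[{"grip":0.1,"dx":0,"dy":0.35,"dz":0,"rx":0,"ry":0,"rz":0},{"grip":0.1,"dx":0,"dy":0.3,"dz":0,"rx":0,"ry":0,"rz":0},{"grip":0.1,"dx":0,"dy":0.15,"dz":0,"rx":0,"ry":0,"rz":0}]'; python3 st.py;python3 -m inch '[{"grip":0.1,"dx":0,"dy":0.15,"dz":0,"rx":0,"ry":0,"rz":0},{"grip":0.1,"dx":0,"dy":0.15,"dz":0,"rx":0,"ry":0,"rz":0}]'; python3 st.py
```

```text
time: 6.08
tool_pos: [0.6338, -0.0317, 0.0449]
ee_rot: [3.141, 0.0, 2.917]
wrist_force: [-0.8, -0.1, -0.1]
width: 0.0158
t 6.08 tray x 1.0 y 63.9 z 44.9 mm F tray x -0.7 y -0.3 z -0.1 width 15.8 rot needed (units) [0.   0.   0.02] yaw 2.917
time: 6.32
tool_pos: [0.6348, -0.0275, 0.0452]
ee_rot: [-3.134, -0.0, 2.916]
wrist_force: [-3.6, -11.6, 2.1]
width: 0.0156
t 6.33 tray x 1.1 y 68.2 z 45.2 mm F tray x -0.9 y -12.1 z 2.1 width 15.6 rot needed (units) [-0.08 -0.    0.01] yaw 2.916
```

```bash
python3 -m inch '[{"grip":0.1,"dx":0,"dy":0.15,"dz":0,"rx":0,"ry":0,"rz":0}]'; python3 st.py; python3 -m inch '[{"grip":0.1,"dx":0,"dy":0.15,"dz":0,"rx":-0.08,"ry":0,"rz":0}]'; python3 st.py
```

```text
time: 6.45
tool_pos: [0.6348, -0.0273, 0.0453]
ee_rot: [-3.127, -0.001, 2.915]
wrist_force: [-2.8, -8.4, 1.2]
width: 0.0159
t 6.45 tray x 1.0 y 68.3 z 45.3 mm F tray x -0.9 y -8.8 z 1.2 width 15.9 rot needed (units) [-0.16 -0.01 -0.  ] yaw 2.915
time: 6.58
tool_pos: [0.6348, -0.0273, 0.0453]
ee_rot: [-3.128, -0.001, 2.914]
wrist_force: [-2.5, -7.9, -0.8]
width: 0.0158
t 6.58 tray x 1.0 y 68.3 z 45.3 mm F tray x -0.6 y -8.3 z -0.8 width 15.8 rot needed (units) [-0.16 -0.01 -0.02] yaw 2.914
```

Firm stop at y = 68.3 mm with a steady 8–12 N, so the left (+y) bay is the short one. Next I release, lift and move over red.

```bash
python3 -m inch '[{"grip":0.1,"dx":0,"dy":0,"dz":0,"rx":-0.16,"ry":0,"rz":0},{"grip":0.45,"dx":0,"dy":0,"dz":0,"rx":0,"ry":0,"rz":0},{"grip":0.45,"dx":0,"dy":0,"dz":0,"rx":0,"ry":0,"rz":0},{"grip":0.45,"dx":0,"dy":0,"dz":-0.4,"rx":0,"ry":0,"rz":0},{"grip":0.45,"dx":0,"dy":0,"dz":-0.8,"rx":0,"ry":0,"rz":0},{"grip":0.45,"dx":0,"dy":0,"dz":-0.9,"rx":0,"ry":0,"rz":0}]'; python3 st.py
```

```text
time: 7.32
tool_pos: [0.634, -0.026, 0.0984]
ee_rot: [3.139, -0.005, 2.914]
wrist_force: [0.3, -0.2, 0.7]
width: 0.0423
t 7.33 tray x -0.0 y 69.4 z 98.4 mm F tray x 0.3 y -0.1 z 0.7 width 42.3 rot needed (units) [ 0.03 -0.06 -0.02] yaw 2.914
```

```bash
python3 -m inch '[{"grip":0.45,"dx":0.6,"dy":-0.6,"dz":-0.2,"rx":0,"ry":0,"rz":0},{"grip":0.45,"dx":0.9,"dy":-0.9,"dz":0,"rx":0,"ry":0,"rz":0},{"grip":0.45,"dx":0.7,"dy":-0.7,"dz":0,"rx":0,"ry":0,"rz":0},{"grip":0.45,"dx":0.4,"dy":-0.4,"dz":0,"rx":0,"ry":0,"rz":0},{"grip":0.45,"dx":0,"dy":0,"dz":0,"rx":0,"ry":0,"rz":0}]'; python3 st.py
python3 - <<'E'
from h import *
for n,(a,b,c,d) in {"scene":(130,130,330,305)}.items():
    p=cams.snapshot(n); k=3.4; im=cv2.cvtColor(p["frame"],cv2.COLOR_RGB2BGR)[b:d,a:c]; im=cv2.convertScaleAbs(cv2.resize(im,None,fx=k,fy=k,interpolation=cv2.INTER_CUBIC),alpha=1.4)
    cv2.imwrite(f"pics/{n}_2.png",im)
E
```

```text
time: 7.95
tool_pos: [0.5585, -0.0744, 0.1117]
ee_rot: [3.136, 0.009, 2.917]
wrist_force: [0.4, -0.3, 0.4]
width: 0.0421
t 7.95 tray x -62.8 y 5.4 z 111.7 mm F tray x 0.4 y -0.2 z 0.4 width 42.1 rot needed (units) [0.06 0.1  0.02] yaw 2.917
```

View pics/scene_2.png

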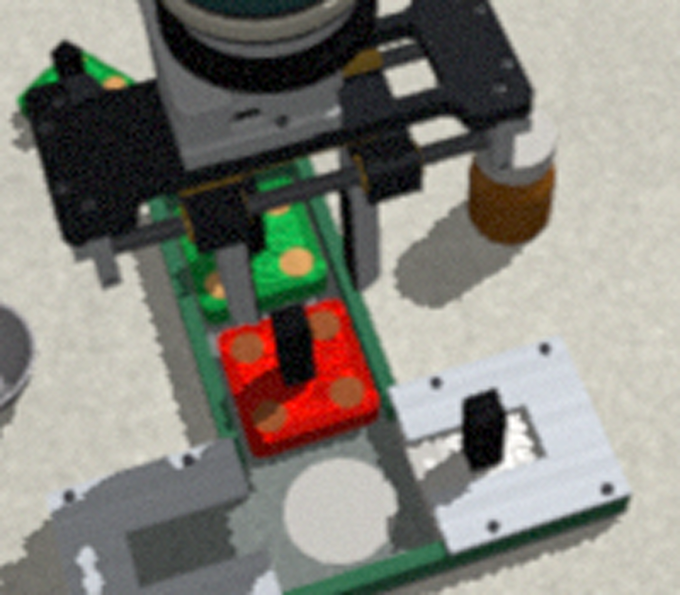

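Scene_2 shows the blank's handle in the left slot at (483,430), about 69 mm along, and the spot disc clear at (338,512). Next I grip red.

```bash
python3 -m inch '[{"grip":0.45,"dx":0.25,"dy":-0.21,"dz":0.5,"rx":0.06,"ry":0.1,"rz":0},{"grip":0.45,"dx":0,"dy":0,"dz":0.4,"rx":0,"ry":0,"rz":0}]'; python3 st.py
```

```text
time: 8.25
tool_pos: [0.5529, -0.0775, 0.0885]
ee_rot: [3.141, 0.002, 2.919]
wrist_force: [0.4, 0.7, -0.3]
width: 0.0423
t 8.25 tray x -67.6 y 1.1 z 88.5 mm F tray x 0.2 y 0.8 z -0.3 width 42.3 rot needed (units) [0.   0.02 0.03] yaw 2.919
```

```bash
python3 -m inch '[{"grip":0.45,"dx":0.05,"dy":-0.03,"dz":0.7,"rx":0,"ry":0,"rz":0.03},{"grip":0.45,"dx":0,"dy":0,"dz":0.7,"rx":0,"ry":0,"rz":0},{"grip":0.45,"dx":0,"dy":0,"dz":0.3,"rx":0,"ry":0,"rz":0},{"grip":0.45,"dx":0,"dy":0,"dz":0,"rx":0,"ry":0,"rz":0}]'; python3 st.py
```

```text
time: 8.75
tool_pos: [0.5497, -0.0769, 0.0392]
ee_rot: [3.141, -0.005, 2.916]
wrist_force: [-0.0, 0.1, 0.4]
width: 0.0424
t 8.75 tray x -70.8 y 1.0 z 39.2 mm F tray x -0.0 y 0.1 z 0.4 width 42.4 rot needed (units) [ 0.01 -0.05  0.01] yaw 2.916
```

```bash
python3 -m inch '[{"grip":0.4,"dx":-0.04,"dy":0,"dz":-0.22,"rx":0,"ry":-0.05,"rz":0},{"grip":0.1,"dx":0,"dy":0,"dz":0,"rx":0,"ry":0,"rz":0},{"grip":0.1,"dx":0,"dy":0,"dz":0,"rx":0,"ry":0,"rz":0},{"grip":0.1,"dx":0,"dy":0,"dz":0,"rx":0,"ry":0,"rz":0},{"grip":0.1,"dx":0,"dy":0,"dz":0,"rx":0,"ry":0,"rz":0}]'; python3 st.py
```

```text
time: 9.38
tool_pos: [0.5523, -0.0776, 0.0473]
ee_rot: [3.141, 0.004, 2.916]
wrist_force: [0.6, -1.0, -0.6]
width: 0.0155
t 9.38 tray x -68.1 y 0.9 z 47.3 mm F tray x 0.8 y -0.8 z -0.6 width 15.5 rot needed (units) [0.   0.05 0.01] yaw 2.916
```

```bash
python3 -m inch '[{"grip":0.1,"dx":-0.25,"dy":-0.03,"dz":0,"rx":0,"ry":0,"rz":0},{"grip":0.1,"dx":-0.4,"dy":0,"dz":0,"rx":0,"ry":0,"rz":0},{"grip":0.1,"dx":-0.4,"dy":0,"dz":0,"rx":0,"ry":0,"rz":0},{"grip":0.1,"dx":-0.4,"dy":0,"dz":0,"rx":0,"ry":0,"rz":0},{"grip":0.1,"dx":-0.4,"dy":0,"dz":0,"rx":0,"ry":0,"rz":0},{"grip":0.1,"dx":-0.35,"dy":0,"dz":0,"rx":0,"ry":0,"rz":0}]'; python3 st.py
```

```text
time: 10.12
tool_pos: [0.6092, -0.0914, 0.0473]
ee_rot: [3.141, 0.004, 2.916]
wrist_force: [-1.7, 0.9, 0.7]
width: 0.0156
t 10.12 tray x -9.5 y 0.2 z 47.3 mm F tray x -1.9 y 0.5 z 0.7 width 15.6 rot needed (units) [0.   0.04 0.01] yaw 2.916
```

```bash
python3 -m inch '[{"grip":0.1,"dx":-0.2,"dy":0,"dz":0,"rx":0,"ry":0,"rz":0},{"grip":0.1,"dx":-0.12,"dy":0,"dz":0,"rx":0,"ry":0,"rz":0},{"grip":0.1,"dx":0,"dy":0,"dz":0,"rx":0,"ry":0,"rz":0}]'; python3 st.py
python3 - <<'E'
from h import *
for n,(a,b,c,d) in {"scene":(130,130,330,305)}.items():
    p=cams.snapshot(n); k=3.4; im=cv2.cvtColor(p["frame"],cv2.COLOR_RGB2BGR)[b:d,a:c]; im=cv2.convertScaleAbs(cv2.resize(im,None,fx=k,fy=k,interpolation=cv2.INTER_CUBIC),alpha=1.4)
    cv2.imwrite(f"pics/{n}_3.png",im)
E
```

```text
time: 10.5
tool_pos: [0.6183, -0.0935, 0.0473]
ee_rot: [3.141, 0.004, 2.916]
wrist_force: [0.6, -0.5, -0.1]
width: 0.0159
t 10.50 tray x -0.2 y 0.1 z 47.3 mm F tray x 0.7 y -0.3 z -0.1 width 15.9 rot needed (units) [0.   0.05 0.01] yaw 2.916
```

View pics/scene_3.png

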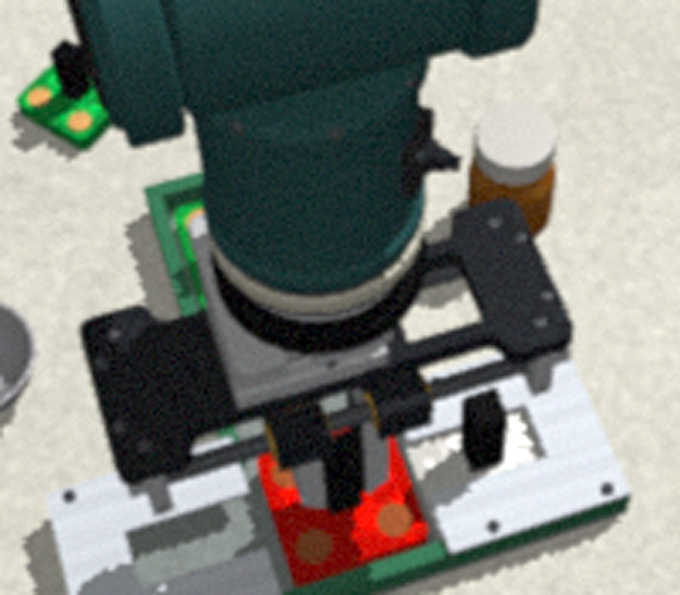

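```bash
python3 -m inch '[{"grip":0.1,"dx":0.06,"dy":-0.25,"dz":0,"rx":0,"ry":0.05,"rz":0},{"grip":0.1,"dx":0,"dy":-0.35,"dz":0,"rx":0,"ry":0,"rz":0},{"grip":0.1,"dx":0,"dy":-0.4,"dz":0,"rx":0,"ry":0,"rz":0},{"grip":0.1,"dx":0,"dy":-0.4,"dz":0,"rx":0,"ry":0,"rz":0}]'; python3 st.py;  python3 -m inch '[{"grip":0.1,"dx":0,"dy":-0.4,"dz":0,"rx":0,"ry":0,"rz":0},{"grip":0.1,"dx":0,"dy":-0.4,"dz":0,"rx":0,"ry":0,"rz":0},{"grip":0.1,"dx":0,"dy":-0.4,"dz":0,"rx":0,"ry":0,"rz":0}]'; python3 st.py
```

```text
time: 11.05
tool_pos: [0.6082, -0.1285, 0.0474]
ee_rot: [3.14, -0.0, 2.917]
wrist_force: [-0.1, 0.4, -0.0]
width: 0.0159
t 11.05 tray x -2.2 y -36.2 z 47.4 mm F tray x -0.1 y 0.4 z -0.0 width 15.9 rot needed (units) [ 0.01 -0.    0.02] yaw 2.917
time: 11.42
tool_pos: [0.6009, -0.1604, 0.0474]
ee_rot: [3.14, -0.0, 2.917]
wrist_force: [0.6, 0.3, 0.3]
width: 0.0155
t 11.43 tray x -2.2 y -69.0 z 47.4 mm F tray x 0.5 y 0.4 z 0.3 width 15.5 rot needed (units) [ 0.01 -0.    0.01] yaw 2.917
```

```bash
python3 -m inch '[{"grip":0.1,"dx":0,"dy":-0.25,"dz":0,"rx":0,"ry":0,"rz":0},{"grip":0.1,"dx":0,"dy":-0.2,"dz":0,"rx":0,"ry":0,"rz":0}]'; python3 st.py;  python3 -m inch '[{"grip":0.1,"dx":0,"dy":-0.2,"dz":0,"rx":0,"ry":0,"rz":0},{"grip":0.1,"dx":0,"dy":-0.2,"dz":0,"rx":0,"ry":0,"rz":0}]'; python3 st.py
```

```text
time: 11.68
tool_pos: [0.5981, -0.1726, 0.0474]
ee_rot: [3.14, -0.0, 2.916]
wrist_force: [0.0, 1.1, 0.5]
width: 0.0154
t 11.68 tray x -2.2 y -81.5 z 47.4 mm F tray x -0.2 y 1.0 z 0.5 width 15.4 rot needed (units) [ 0.02 -0.    0.  ] yaw 2.916
time: 11.92
tool_pos: [0.5969, -0.1778, 0.0478]
ee_rot: [3.129, -0.0, 2.916]
wrist_force: [1.9, 14.6, 4.2]
width: 0.0163
t 11.93 tray x -2.2 y -86.8 z 47.8 mm F tray x -1.4 y 14.7 z 4.2 width 16.3 rot needed (units) [ 0.14 -0.    0.01] yaw 2.916
```

Red is stopped at about 86 mm with 15 N, which confirms the right bay is full depth. Next I level the tool, release, lift and go to green.

```bash
python3 -m inch '[{"grip":0.1,"dx":0,"dy":-0.1,"dz":0,"rx":0.14,"ry":0,"rz":0},{"grip":0.45,"dx":0,"dy":0,"dz":0,"rx":0,"ry":0,"rz":0},{"grip":0.45,"dx":0,"dy":0,"dz":0,"rx":0,"ry":0,"rz":0},{"grip":0.45,"dx":0,"dy":0,"dz":-0.4,"rx":0,"ry":0,"rz":0},{"grip":0.45,"dx":0,"dy":0,"dz":-0.8,"rx":0,"ry":0,"rz":0},{"grip":0.45,"dx":0,"dy":0,"dz":-0.9,"rx":0,"ry":0,"rz":0},{"grip":0.45,"dx":0.6,"dy":0.4,"dz":-0.3,"rx":0,"ry":0,"rz":0},{"grip":0.45,"dx":0.9,"dy":0.6,"dz":0,"rx":0,"ry":0,"rz":0},{"grip":0.45,"dx":0.9,"dy":0.6,"dz":0,"rx":0,"ry":0,"rz":0},{"grip":0.45,"dx":0.9,"dy":0.6,"dz":0,"rx":0,"ry":0,"rz":0},{"grip":0.45,"dx":0.9,"dy":0.5,"dz":0,"rx":0,"ry":0,"rz":0}]'; python3 st.py
python3 - <<'E'
from fit import *
T=(0.6185,-0.0937,-0.226)
for n,(a,b,c,d) in {"scene":(130,130,330,305)}.items():
    p=cams.snapshot(n); k=3.4; im=cv2.cvtColor(p["frame"],cv2.COLOR_RGB2BGR)[b:d,a:c]; im=cv2.convertScaleAbs(cv2.resize(im,None,fx=k,fy=k,interpolation=cv2.INTER_CUBIC),alpha=1.4)
    def seg(pts,col):
        q=[(proj(p,world(T,P))+0.5-np.array((a,b)))*k for P in pts]; cv2.polylines(im,[np.array(q,dtype=np.int32)],True,col,1)
    for x,y in ((-140,0),(0,69),(0,-85)): seg([(x-8,y-8,66),(x+8,y-8,66),(x+8,y+8,66),(x-8,y+8,66)],(255,255,0))
    cv2.imwrite(f"pics/{n}_4.png",im)
E
```

```text
time: 13.3
tool_pos: [0.5094, -0.0923, 0.116]
ee_rot: [-3.141, 0.008, 2.912]
wrist_force: [1.0, 0.1, 0.3]
width: 0.0421
t 13.30 tray x -106.6 y -23.0 z 116.0 mm F tray x 1.0 y 0.4 z 0.3 width 42.1 rot needed (units) [-0.01  0.1  -0.04] yaw 2.912
```

View pics/scene_4.png

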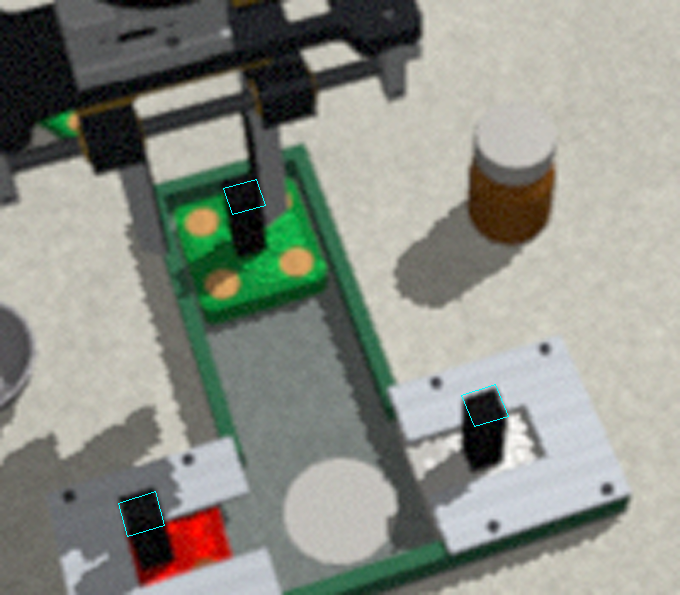

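Scene_4: the blank's and red's handles coincide with the predicted outlines at 69 mm and 85 mm. Green's handle is at (245,195), about x = -141. Next I move onto green.

```bash
python3 -m inch '[{"grip":0.45,"dx":0.7,"dy":0.5,"dz":0.3,"rx":0,"ry":0.1,"rz":-0.04},{"grip":0.45,"dx":0.5,"dy":0.35,"dz":0.4,"rx":0,"ry":0,"rz":0},{"grip":0.45,"dx":0,"dy":0,"dz":0,"rx":0,"ry":0,"rz":0}]'; python3 st.py
```

```text
time: 13.72
tool_pos: [0.4837, -0.0638, 0.1012]
ee_rot: [-3.14, 0.003, 2.917]
wrist_force: [0.3, -0.3, 0.1]
width: 0.0423
t 13.72 tray x -138.1 y -1.0 z 101.2 mm F tray x 0.4 y -0.2 z 0.1 width 42.3 rot needed (units) [-0.02  0.03  0.01] yaw 2.917
```

```bash
python3 -m inch '[{"grip":0.45,"dx":0.1,"dy":0.04,"dz":0.7,"rx":0,"ry":0,"rz":0},{"grip":0.45,"dx":0,"dy":0,"dz":0.7,"rx":0,"ry":0,"rz":0},{"grip":0.45,"dx":0,"dy":0,"dz":0.5,"rx":0,"ry":0,"rz":0},{"grip":0.45,"dx":0,"dy":0,"dz":0.1,"rx":0,"ry":0,"rz":0}]'; python3 st.py
python3 - <<'E'
from h import *
for n,(a,b,c,d) in {"scene":(130,130,330,305)}.items():
    p=cams.snapshot(n); k=3.4; im=cv2.cvtColor(p["frame"],cv2.COLOR_RGB2BGR)[b:d,a:c]; im=cv2.convertScaleAbs(cv2.resize(im,None,fx=k,fy=k,interpolation=cv2.INTER_CUBIC),alpha=1.4)
    cv2.imwrite(f"pics/{n}_5.png",im)
E
```

```text
time: 14.22
tool_pos: [0.4836, -0.0647, 0.0494]
ee_rot: [-3.139, 0.006, 2.915]
wrist_force: [0.6, 0.2, 0.1]
width: 0.0422
t 14.22 tray x -138.0 y -2.0 z 49.4 mm F tray x 0.5 y 0.3 z 0.1 width 42.2 rot needed (units) [-0.03  0.07 -0.01] yaw 2.915
```

View pics/scene_5.png

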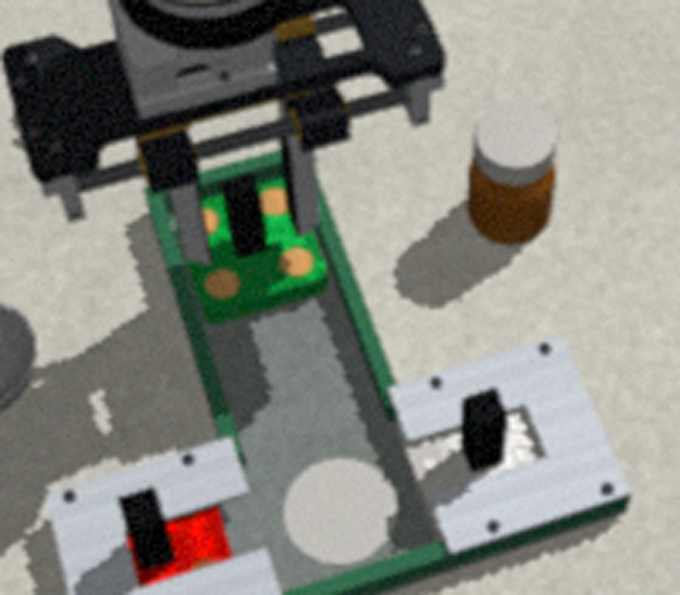

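```bash
python3 -m inch '[{"grip":0.4,"dx":0.14,"dy":0.08,"dz":0.2,"rx":0,"ry":0.07,"rz":0},{"grip":0.1,"dx":0,"dy":0,"dz":0,"rx":0,"ry":0,"rz":0},{"grip":0.1,"dx":0,"dy":0,"dz":0,"rx":0,"ry":0,"rz":0},{"grip":0.1,"dx":0,"dy":0,"dz":0,"rx":0,"ry":0,"rz":0},{"grip":0.1,"dx":0,"dy":0,"dz":0,"rx":0,"ry":0,"rz":0}]'; python3 st.py
```

```text
time: 14.9
tool_pos: [0.4816, -0.0621, 0.0454]
ee_rot: [-3.139, 0.002, 2.915]
wrist_force: [-0.1, -0.2, -2.1]
width: 0.0157
t 14.90 tray x -140.5 y 0.1 z 45.4 mm F tray x -0.0 y -0.2 z -2.1 width 15.7 rot needed (units) [-0.03  0.02 -0.01] yaw 2.915
```

Gripped green. Next I slide it +x about 140 mm.

```bash
python3 -m inch '[{"grip":0.1,"dx":-0.25,"dy":0,"dz":0,"rx":0,"ry":0,"rz":0},{"grip":0.1,"dx":-0.4,"dy":0,"dz":0,"rx":0,"ry":0,"rz":0},{"grip":0.1,"dx":-0.4,"dy":0,"dz":0,"rx":0,"ry":0,"rz":0},{"grip":0.1,"dx":-0.4,"dy":0,"dz":0,"rx":0,"ry":0,"rz":0},{"grip":0.1,"dx":-0.4,"dy":0,"dz":0,"rx":0,"ry":0,"rz":0},{"grip":0.1,"dx":-0.4,"dy":0,"dz":0,"rx":0,"ry":0,"rz":0}]'; python3 st.py;python3 -m inch '[{"grip":0.1,"dx":-0.4,"dy":0,"dz":0,"rx":0,"ry":0,"rz":0},{"grip":0.1,"dx":-0.4,"dy":0,"dz":0,"rx":0,"ry":0,"rz":0},{"grip":0.1,"dx":-0.4,"dy":0,"dz":0,"rx":0,"ry":0,"rz":0},{"grip":0.1,"dx":-0.4,"dy":0,"dz":0,"rx":0,"ry":0,"rz":0},{"grip":0.1,"dx":-0.4,"dy":0,"dz":0,"rx":0,"ry":0,"rz":0},{"grip":0.1,"dx":-0.35,"dy":0,"dz":0,"rx":0,"ry":0,"rz":0},{"grip":0.1,"dx":-0.35,"dy":0,"dz":0,"rx":0,"ry":0,"rz":0}]'; python3 st.py
```

```text
time: 15.65
tool_pos: [0.5402, -0.0755, 0.0454]
ee_rot: [-3.139, 0.002, 2.915]
wrist_force: [-1.1, -0.5, 0.2]
width: 0.0161
t 15.65 tray x -80.4 y 0.2 z 45.4 mm F tray x -0.9 y -0.7 z 0.2 width 16.1 rot needed (units) [-0.03  0.02 -0.01] yaw 2.915
time: 16.52
tool_pos: [0.6107, -0.0918, 0.0454]
ee_rot: [-3.139, 0.002, 2.915]
wrist_force: [-0.7, -0.2, 0.0]
width: 0.016
t 16.52 tray x -8.0 y 0.1 z 45.4 mm F tray x -0.6 y -0.3 z 0.0 width 16.0 rot needed (units) [-0.03  0.02 -0.01] yaw 2.915
```

```bash
python3 -m inch '[{"grip":0.1,"dx":-0.2,"dy":0,"dz":0,"rx":0,"ry":0,"rz":0},{"grip":0.1,"dx":-0.08,"dy":0,"dz":0,"rx":0,"ry":0,"rz":0},{"grip":0.45,"dx":0,"dy":0,"dz":0,"rx":0,"ry":0,"rz":0},{"grip":0.45,"dx":0,"dy":0,"dz":0,"rx":0,"ry":0,"rz":0},{"grip":0.45,"dx":0,"dy":0,"dz":-0.4,"rx":0,"ry":0,"rz":0},{"grip":0.45,"dx":0,"dy":0,"dz":-0.8,"rx":0,"ry":0,"rz":0},{"grip":0.45,"dx":0,"dy":0,"dz":-0.9,"rx":0,"ry":0,"rz":0},{"grip":0.45,"dx":0,"dy":0,"dz":-0.9,"rx":0,"ry":0,"rz":0},{"grip":0.45,"dx":0.6,"dy":0,"dz":-0.4,"rx":0,"ry":0,"rz":0},{"grip":0.45,"dx":0.9,"dy":0,"dz":-0.4,"rx":0,"ry":0,"rz":0},{"grip":0.45,"dx":0.9,"dy":0,"dz":-0.4,"rx":0,"ry":0,"rz":0},{"grip":0.45,"dx":0.9,"dy":0,"dz":0,"rx":0,"ry":0,"rz":0}]'; python3 st.py; python3 -m inch '[{"grip":0.45,"dx":0.9,"dy":0,"dz":0,"rx":0,"ry":0,"rz":0},{"grip":0.45,"dx":0.9,"dy":0,"dz":0,"rx":0,"ry":0,"rz":0},{"grip":0.45,"dx":0.9,"dy":0.6,"dz":0,"rx":0,"ry":0,"rz":0},{"grip":0.45,"dx":0.9,"dy":0.9,"dz":0,"rx":0,"ry":0,"rz":0},{"grip":0.45,"dx":0.9,"dy":0.9,"dz":0,"rx":0,"ry":0,"rz":0},{"grip":0.45,"dx":0.9,"dy":0.9,"dz":0,"rx":0,"ry":0,"rz":0},{"grip":0.45,"dx":0.9,"dy":0.9,"dz":0,"rx":0,"ry":0,"rz":0},{"grip":0.45,"dx":0.9,"dy":0.9,"dz":0,"rx":0,"ry":0,"rz":0},{"grip":0.45,"dx":0,"dy":0,"dz":0,"rx":0,"ry":0,"rz":0}]'
python3 - <<'E'
from fit import *
T=(0.6185,-0.0937,-0.226)
c_,s_=np.cos(T[2]),np.sin(T[2])
for n,(a,b,c,d) in {"top":(230,110,390,270),"scene":(130,160,330,335)}.items():
    p=cams.snapshot(n); k=3.4; im=cv2.cvtColor(p["frame"],cv2.COLOR_RGB2BGR)[b:d,a:c]; im=cv2.convertScaleAbs(cv2.resize(im,None,fx=k,fy=k,interpolation=cv2.INTER_CUBIC),alpha=1.5)
    def seg(pts,col):
        q=[(proj(p,world(T,P))+0.5-np.array((a,b)))*k for P in pts]; cv2.polylines(im,[np.array(q,dtype=np.int32)],True,col,1)
    for x,y in ((0,0),(0,69),(0,-85)): seg([(x-8,y-8,66),(x+8,y-8,66),(x+8,y+8,66),(x-8,y+8,66)],(255,255,0))
    cv2.imwrite(f"pics/{n}_6.png",im)
    for q in ("blank_grip","red_grip","green_grip"):
        for r in spotter.place_of(p,q)[:2]:
            w=at(p,r["pixel"],.048)-np.array([T[0],T[1],0]); print(n,q,r["score"],(1e3*np.array([c_*w[0]+s_*w[1],-s_*w[0]+c_*w[1]])).round(1))
E
```

```text
time: 18.02
tool_pos: [0.5378, -0.0748, 0.1604]
ee_rot: [-3.139, 0.011, 2.915]
wrist_force: [-0.4, -0.5, -0.9]
width: 0.0423
t 18.02 tray x -82.8 y 0.3 z 160.4 mm F tray x -0.3 y -0.6 z -0.9 width 42.3 rot needed (units) [-0.03  0.13 -0.01] yaw 2.915
time: 19.15
tool_pos: [0.3869, 0.0944, 0.1669]
ee_rot: [3.141, 0.029, 2.913]
wrist_force: [0.9, -1.3, 0.7]
width: 0.0423
top blank_grip 0.78 [ 1.9 73.6]
top red_grip 0.95 [ -2.2 -90. ]
top green_grip 0.94 [-3.1  1.9]
scene blank_grip 0.84 [ 4.  66.8]
scene blank_grip 0.47 [ -91.7 -138.5]
scene red_grip 0.83 [ -1.  -86.5]
scene green_grip 0.63 [-257.1  -59.4]
scene green_grip 0.58 [-7.4  1.8]
```

View pics/scene_6.png

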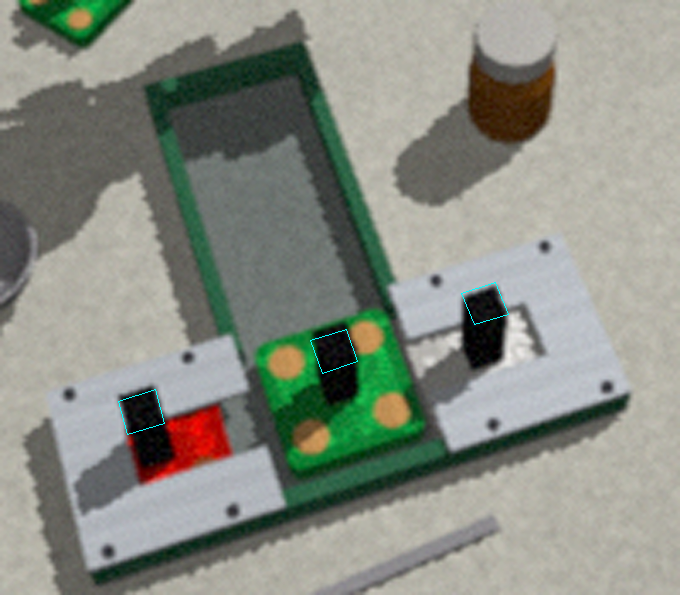

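View pics/top_6.png

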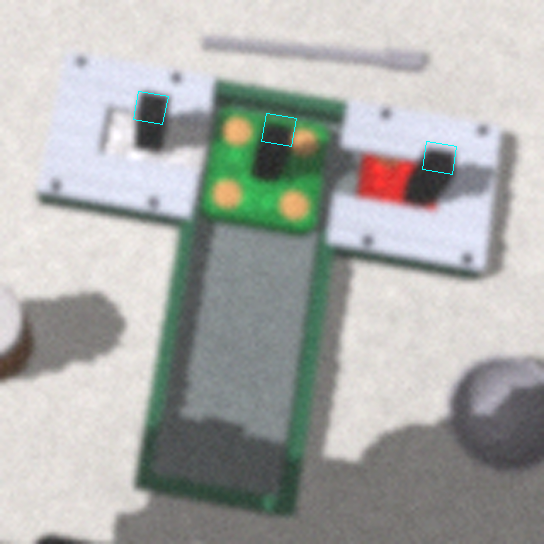

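Scene_6 and top_6 both show all three handles within about 2 mm of the 69 mm, 85 mm and spot outlines. The jar, dish and probe look undisturbed, and the arm is clear, so I'm handing in.

```bash
python3 -c "
from bench import robot
print(robot.close_job())"
```

```text
the job is handed in; nothing more can be done
None
```

The job is handed in at about 19 s of the 58 s allowed, with all three carriers where the task asks. No verdict was reported.

- **Blank:** I slid it into the left (+y) bay and it stopped firmly at about 68 mm with 8–12 N. That is the short bay, and I left the blank against its stop.
- **Red (front sample):** I slid it along the stem and into the right (-y) bay. It passed 81 mm with about 1 N of drag and stopped at about 86 mm with 15 N, which confirms that bay is full depth.
- **Green:** I slid the larger green carrier onto the inspection spot, released it and moved the arm clear.

**Last checks:**
- In both final pictures the three handles lie within about 2 mm of the outlines for 69 mm, 85 mm and the spot. The carriers look flat, and the jar, dish and probe look unmoved.
- The trained network's readings were more scattered:

| Carrier | Top camera | Scene camera |
|---|---|---|
| Blank | 73.6 mm | 66.8 mm |
| Red | 90 mm | 86.5 mm |
| Green, offset from spot | about 4 mm | about 7.5 mm |

- The two cameras differ by up to 7 mm. The blank's top reading (73.6 mm) is outside its 72.5 mm limit, and red's (90 mm) is right at its limit. I trusted the outlines and the felt stops instead.
- On the scene picture the network ranked the small decoy above the real green carrier. I ignored that reading.

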